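# Lay up the tea tray and the coffee tray

## Robot

A 6-joint arm with a two-finger parallel gripper is mounted at the origin on the work surface. World frame = base frame: x ahead of the robot, y to its left, z up, the work surface at z = 0. Lengths are in mm, angles in rad, forces in N, time in s.
With the tool pointing down it reaches from about 300 to 750 mm from the base axis. Payload 8.5 kg.
Tool frame: the origin (TCP) lies at the very end of the fingers, on their centre line; the grasp point (between the pads) lies 19 mm behind it; z points along the fingers, y is the line along which they close (so a half turn about z gives the same grasp; the last joint's range is limited). The gripper opens to 88 mm and grips with 3 to 60 N. Pads are 18 mm wide; open, the fingers measure 123 mm over their backs; the gripper's body (75 mm by 187 mm) begins 45 mm behind the grasp point.
Start: joints at [-1.442, 0.381, 1.297, -0, 1.464, -0.215], TCP at [185.38, -517.798, 238.748] pointing down, gripper open.
Joint ranges: [-3.11, 3.11], [-0.89, 2.33], [0.22, 2.48], [-1.42, 4.56], [0.17, 2.85], [-2.88, 2.88]. Speed limits (rad/s): [2.39, 2.39, 3.14, 3.14, 3.14, 3.14].

## Interface

Orientations are given as a unit quaternion [w, x, y, z].
In Python, from bench import read_state, read_camera, finish_job, look_for gives the robot as it stands.
- The arm moves only by the shell command python3 -m creep 'ROWS'. ROWS is JSON, a list of rows, each an object with "dp": the shift along the world's x, y, z in units of 500 mm (1.0 is 500 mm), a list of three; "yaw": the turn about the world's z in units of 120 degrees (1.0 is 120 degrees); "gripper": the closure, from -1 (fully open) to 1 (shut). In form: [{"dp": [tx, ty, tz], "yaw": yaw, "gripper": gripper}, ...]. A call has 1 to 10 rows; each row shifts and turns the commanded pose from where the row before left it; what a row does not reach is not made up. A row lasts 1/8 s, in which the tool goes at most 62.5 mm and 10.7 degrees, less where a joint would pass 70% of its speed; a pose out of reach is approached as far as the arm can. A call with a number of a shift or a turn outside -1 to 1 is refused whole. A call with a gripper value outside its range is refused whole. The fingers move at their own pace and stop on an object; the grip force is fixed at half the most. Time passes only in rows, so rows that do not move let the fingers close. It gives the time, the measured TCP pose, the force, the opening and the grip force at its end, in the units of the state.
- read_state(): the state, without advancing time (a new reading comes with each control period).
- read_camera(name): name is "side" or "top"; returns a dict with "pixels" (400x640x3 uint8, red, green, blue), "z_map" (400x640 float32, mm along the optical axis (not along the pixel's ray), 0 where there is no reading), "intrinsics" (3x3 intrinsics, pixels), "extrinsics" (4x4, takes a point from camera to world coordinates). Camera axes: x right, y down, z forward; pixel columns grow to the right and rows downward; lengths in mm; the calibration is good to about 2 mm. A picture is of the moment at which its call begins.
- finish_job(): hands the job in; it is judged then, once.
Trained networks look in a picture, given as the dict that the camera call returned (one of the last four; its "shot" number tells which), for a name from the list of things; names that differ only in an ending like _2 or _b are one class to them, and where a whole thing is asked for, a point or a joint stands for the part that bears it (a point fixed in the world has none). Each returns a list of dicts, best first, with "score" (0 to 1); they miss things now and then, are a little off and sometimes report something else, mostly with a low value. They report only what shows in the picture. A call takes as long as a camera call. They do not tell look-alikes from the thing itself.
- look_for(name, picture): "at" ([column, row] in pixels, amid what is visible of it).
The state is a dict: "clock": time; "qpos": joint angles; "joint_vel": joint speeds; "joint_efforts": joint torques, N m; "tool_pos": TCP position; "tcp_rot": TCP orientation; "contact_force": force on the tool from outside, world axes, zero at the start; "wrist_torque": the same for the moment, N m; "finger_gap": opening from 0.0 (shut) to 1.0 (fully open); "grasp_force": force on a finger pad.
Only numpy, scipy, OpenCV 4.12 (cv2) and the standard library are available. Lean on these libraries where they do the work, as an engineer would, in place of code of your own. Each camera call takes 0.05 s, during which the arm holds its last target. There are 200 camera calls.

## Task

Make up the two trays from the things standing between them. The oblong tray gets the large teacup, set in the well of the large saucer, the LED candle, set down inside its grey dish, and the milk jug, on the bare tray floor; the round tray gets the small coffee cup, set in the well of the small saucer, and the lidded sugar pot, on the bare tray floor. Leave everything standing upright and let go of, and do not tip over or drop anything on the way.

Things in the scene. Friction and masses are not known exactly. Their poses are not given: they have to be found in the camera images.
- tea_tray: Oblong dark wooden tray, brass bar handle at each short end, fixed, left or right of the robot. 300 (x) x 200 (y) mm, walls 8 mm thick, 24 high, floor top 8 mm above the origin (under its centre, at table height). Handles reach 177 mm from centre. Big saucer about 63 mm to +x, candle dish about (-84, +46) mm; the floor around (-82, -46) mm is bare, for the jug
- round_tray: Round dark wooden tray without handles, fixed, left or right of the robot. 238 mm across, wall 6 mm thick, 20 high, floor top 8 mm above the origin (under its centre, at table height). The small saucer stands about 47 mm from its centre; the floor across from it is bare: a pot 60 mm from the centre, straight away from the saucer, has room
- big_saucer: The larger pale blue china saucer, fixed on the oblong tray. 132 mm across, rim 13 mm high; flat well 78 mm across with a gilt ring, its surface 6 mm above the origin; origin at the centre of its underside
- small_saucer: The smaller pale blue china saucer, fixed on the round tray. 108 mm across, rim 12 mm high; flat well about 64 mm across with a gilt ring, its surface 6 mm above the origin; origin at the centre of its underside
- candle_dish: Plain grey bowl-shaped candle dish, fixed on the oblong tray. 78 mm across, 20 mm high; inside it is 58 mm across at the floor, 66 mm at the mouth, its floor 8 mm above the origin; origin at the centre of its underside
- teacup: The large pale blue china teacup, open, loose, upright. 60 mm high, 68 mm across the rim, 62 mm at 25 mm height, foot 44 mm across; ear handle on its +y side reaching 51 mm from the axis, 20 to 53 mm up. Grip it across x (clear of the handle) at 30 to 50 mm height. Origin at the centre of its underside, z up; about 160 g
- coffee_cup: The small pale blue china coffee cup, open, loose, upright, same shape as the teacup. 46 mm high, 53 mm across the rim and 47 mm across at 19 mm height, foot 34 mm across; ear handle on its +y side reaching 44 mm from the axis. Grip it across x at 22 to 40 mm height. Origin at the centre of its underside, z up; about 100 g
- milk_jug: Pale blue china milk jug, open, loose, upright: taller than wide, 66 mm high, 48 mm across at the foot, 56 at 22 mm height, 44 at the mouth; pouring lip on its -y side at the top reaching 41 mm from the axis, handle on its +y side reaching 46 mm from the axis. Grip it across x at 25 to 50 mm height (about 51 mm wide there). Origin at the centre of its underside, z up; about 170 g
- sugar_pot: Pale blue china sugar pot with a closed low domed lid (one piece) and a small brass ball knob, no handle, loose, upright. Round: 60 mm across from 12 to 34 mm height, 62 mm at the lid edge at 36 to 39 mm, knob 15 mm across with its top at 60 mm. Grip the body at 15 to 38 mm height from any side. Origin at the centre of its underside, z up; about 200 g
- led_candle: White plastic LED candle, loose, upright: a cylinder 40 mm across and 34 mm high with a small flame tip to 50 mm. Grip it from any side by its upper 15 mm, so that the fingers stay above the dish's rim. Origin at the centre of its underside, z up; about 35 g
There are look-alikes about, which are no part of the job. Leave any brown or purple look-alike of the coffee_cup alone.

How it is judged (in metres and radians):
At the end, for the whole second after the job is handed in: Teacup in the big saucer within 15 mm of its centre, coffee cup in the small saucer within 14 mm, candle on the dish's floor within 11 mm; milk jug flat on the oblong tray's floor, sugar pot on the round tray's (base within 5 mm of floor height); all upright within 7 degrees, at rest, released (angle between each of teacup, coffee_cup, milk_jug, sugar_pot, led_candle's own z axis and vertical below 0.12 rad and linear speed of each of teacup, coffee_cup, milk_jug, sugar_pot, led_candle below 0.03 m/s and horizontal distance between teacup and big_saucer below 0.015 m and z of teacup in the frame of big_saucer between 0 and 0.01 m and horizontal distance between coffee_cup and small_saucer below 0.014 m and z of coffee_cup in the frame of small_saucer between 0 and 0.01 m and horizontal distance between led_candle and candle_dish below 0.011 m and z of led_candle in the frame of candle_dish between 0.002 and 0.012 m and x of milk_jug in the frame of tea_tray between -0.14 and 0.14 m and y of milk_jug in the frame of tea_tray between -0.09 and 0.09 m and z of milk_jug in the frame of tea_tray between 0.003 and 0.013 m and horizontal distance between sugar_pot and round_tray below 0.1 m and z of sugar_pot in the frame of round_tray between 0.003 and 0.013 m); the robot touches nothing.
It fails at once if one of the five things is tipped over (more than 40 degrees) (angle between any of teacup, coffee_cup, milk_jug, sugar_pot, led_candle's own z axis and vertical above 0.7 rad).
It fails at once if one of the five things is dropped (falls freely with its underside more than 45 mm above the table) ((height (world z) of teacup above 0.045 m and contact force between teacup and anything else below 0.02 N and linear speed of teacup above 0.1 m/s) or (height (world z) of coffee_cup above 0.045 m and contact force between coffee_cup and anything else below 0.02 N and linear speed of coffee_cup above 0.1 m/s) or (height (world z) of milk_jug above 0.045 m and contact force between milk_jug and anything else below 0.02 N and linear speed of milk_jug above 0.1 m/s) or (height (world z) of sugar_pot above 0.045 m and contact force between sugar_pot and anything else below 0.02 N and linear speed of sugar_pot above 0.1 m/s) or (height (world z) of led_candle above 0.045 m and contact force between led_candle and anything else below 0.02 N and linear speed of led_candle above 0.1 m/s)).
It also fails if it takes over 122 s, if anything falls off the work surface, if the arm or the gripper's body presses on something with over 40 N, if the wrist force passes 120 N, or if a joint passes its speed limit or range.

## Working session

There is one attempt and no reset: what is moved stays moved. The work goes in short steps, Python scripts to look and compute and a shell command to move; the robot and the scene stay as the last step left them, time stands still between calls to the robot, and variables do not carry over. Pictures are saved under pics/ and viewed, at most 14 in all, crops included, and the job is handed in when it is done.

```bash
mkdir -p pics; cat > h.py <<'E'
import numpy as np, cv2
from bench import read_state, read_camera, finish_job, look_for
def save(p,n,box=None,s=1):
    im=p["pixels"][...,::-1]
    if box: im=im[box[1]:box[3],box[0]:box[2]]
    cv2.imwrite(n,cv2.resize(im,None,fx=s,fy=s,interpolation=cv2.INTER_CUBIC))
def cloud(p):
    K=np.array(p["intrinsics"]);T=np.array(p["extrinsics"]);z=p["z_map"]
    v,u=np.indices(z.shape)
    c=np.stack([(u-K[0,2])/K[0,0]*z,(v-K[1,2])/K[1,1]*z,z],-1)
    w=c@T[:3,:3].T+T[:3,3]; w[z<=0]=np.nan
    return w
E
python3 - <<'E'
from h import *
print(read_state())
for n in("top","side"):
    p=read_camera(n); save(p,f"pics/{n}0.png")
    np.savez(f"{n}0.npz",**{k:np.array(p[k]) for k in("pixels","z_map","intrinsics","extrinsics")})
    w=cloud(p); print(n,np.round(p["extrinsics"],2).tolist())
    for o in "tea_tray round_tray big_saucer small_saucer candle_dish teacup coffee_cup milk_jug sugar_pot led_candle".split():
        for d in look_for(o,p)[:4]:
            c,r=map(int,d["at"]); print(o,round(d["score"],2),(c,r),np.round(w[r,c]))
E
```

```text
{'clock': 0.0, 'qpos': array([-1.44231057e+00,  3.81212489e-01,  1.29821662e+00,  4.15338703e-06,
        1.46359914e+00, -2.15265768e-01]), 'joint_vel': array([-0.00142087,  0.00148375,  0.00053751, -0.00093202, -0.00126267,
       -0.00164538]), 'joint_efforts': array([-2.93622696e-03, -4.37929273e+01, -2.24552965e+01,  7.12040160e-02,
        3.53617966e-02, -9.05008983e-05]), 'tool_pos': array([ 185.34373823, -517.54951926,  238.14380175]), 'tcp_rot': array([-7.17032185e-04,  9.85265472e-01,  1.71030508e-01,  3.31981292e-05]), 'contact_force': array([ 1.13508891,  0.20684531, -0.31641124]), 'wrist_torque': array([ 0.04289079, -0.04385836, -0.01042854]), 'grasp_force': 0.0, 'finger_gap': 0.9974090369452487}
top [[-0.02, -1.0, 0.06, 378.79], [-1.0, 0.02, -0.03, 30.42], [0.02, -0.06, -1.0, 1332.66], [0.0, 0.0, 0.0, 1.0]]
tea_tray 0.57 (217, 192) [479. 271.  11.]
round_tray 0.77 (434, 185) [ 488. -293.   13.]
big_saucer 0.8 (206, 161) [560. 298.  12.]
small_saucer 0.78 (432, 158) [ 560. -291.    9.]
candle_dish 0.55 (192, 215) [421. 334.  16.]
teacup 0.72 (292, 111) [690.  74.   6.]

[... 558 characters left out ...]
 0.67 (293, 288) [488. 294.   8.]
round_tray 0.48 (287, 143) [ 548. -277.   18.]
round_tray 0.44 (232, 175) [681. -55.  55.]
big_saucer 0.55 (256, 284) [569. 289.  15.]
small_saucer 0.7 (285, 144) [ 555. -278.   14.]
small_saucer 0.63 (320, 182) [435. -44.  39.]
small_saucer 0.25 (306, 144) [ 486. -285.    9.]
candle_dish 0.81 (325, 301) [418. 333.  17.]
teacup 0.95 (224, 210) [687.  55.  22.]
coffee_cup 0.95 (416, 297) [225. 315.  10.]
coffee_cup 0.88 (323, 217) [425. 106.  45.]
coffee_cup 0.87 (364, 225) [321. 103.  15.]
coffee_cup 0.75 (274, 220) [551.  87.  17.]
milk_jug 0.67 (233, 175) [678. -52.  57.]
sugar_pot 0.9 (318, 180) [441. -47.  43.]
led_candle 0.73 (272, 196) [563.  13.  35.]
```

View pics/top0.png

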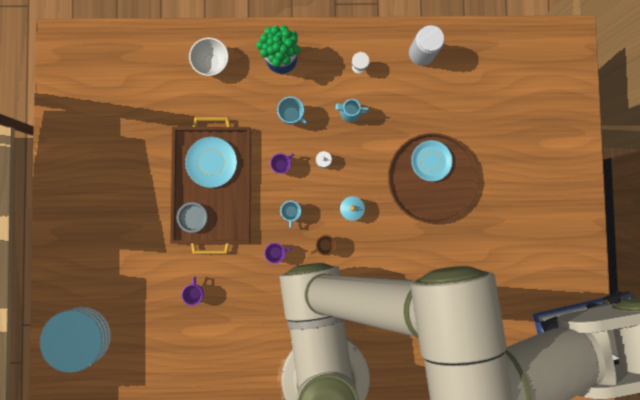

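View pics/side0.png

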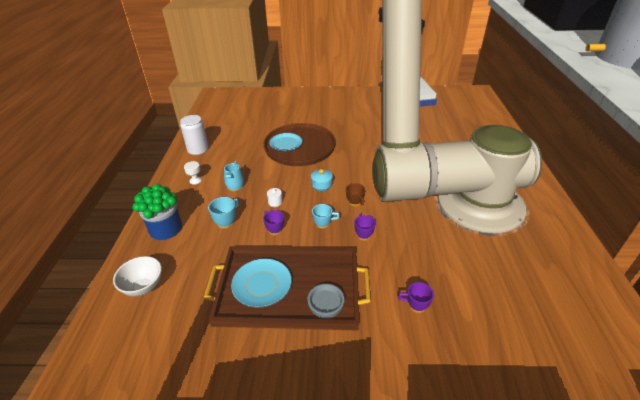

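Top view: coffee cup look-alikes are purple (281,163), (275,253), (193,294) and brown (324,245). The only pale blue small cup is (290,211), so I choose that one. The blue teacup is at (290,110), jug (350,109), candle (323,159) and sugar pot (352,209). The oblong tray is on the left (+y), the round one on the right.

```bash
cat > m.py <<'E'
from h import *
from scipy.optimize import least_squares
def circ(P,R,c0):
    f=lambda q:np.hypot(P[:,0]-q[0],P[:,1]-q[1])-R
    r=least_squares(f,c0,loss="soft_l1",f_scale=1.5); return r.x,np.median(abs(f(r.x)))
# name: guess xy, z band, radius, search radius
O={"teacup":((688,72),(55,66),33,60),"milk_jug":((688,-75),(30,48),25.5,55),"coffee_cup":((430,80),(41,51),25.5,50),
"sugar_pot":((428,-72),(20,41),30.5,50),"led_candle":((555,2),(30,38),20,35),"big_saucer":((560,298),(17,24),65,85),
"small_saucer":((560,-288),(16,23),53,75),"candle_dish":((420,338),(24,31),36,50),"round_tray":((505,-295),(17,23),116,135)}
def meas(names=O,src=None):
    for n in("top","side"):
        p=src[n] if src else np.load(f"{n}0.npz"); w=cloud(p)
        for o in names:
            g,zb,R,S=O[o]; d=np.hypot(w[...,0]-g[0],w[...,1]-g[1])
            near=(d<S)&(w[...,2]<90); m=near&(w[...,2]>zb[0])&(w[...,2]<zb[1])
            P=w[m]
            if len(P)<8: print(n,o,"few",len(P)); continue
            c,e=circ(P,R,g); 
            q=w[near]; dd=np.hypot(*(q[:,:2]-c).T); hs=""
            if o in("teacup","coffee_cup","milk_jug"):
                lo={"teacup":38,"coffee_cup":30,"milk_jug":33}[o]
                k=q[(dd>lo)&(dd<lo+16)&(q[:,2]>15)]
                if len(k): hs="handle dir %.0f n%d z%.0f-%.0f"%(np.degrees(np.arctan2(*(np.median(k,0)[:2]-c)[::-1])),len(k),k[:,2].min(),k[:,2].max())
            if o=="milk_jug": print(np.round(np.c_[np.degrees(np.arctan2(k[:,1]-c[1],k[:,0]-c[0])),np.hypot(*(k[:,:2]-c).T),k[:,2]]).astype(int).tolist())
            print(n,o,np.round(c,1),"err%.1f n%d ztop %.0f"%(e,len(P),np.percentile(q[dd<R+3,2],99)),hs)
E
python3 - <<'E'
from m import *
meas()
for n in("top","side"):
    w=cloud(np.load(f"{n}0.npz")); m=(abs(w[...,0]-490)<190)&(abs(w[...,1]-300)<125)&(w[...,2]>26)&(w[...,2]<37)
    m=(abs(w[...,0]-490)<165)&(abs(w[...,1]-300)<125)&(w[...,2]>18)&(w[...,2]<27)
    print(n,cv2.minAreaRect(w[m][:,:2].astype(np.float32)))
t=np.load("top0.npz"); im=t["pixels"][85:275,255:380,::-1]
s=np.load("side0.npz")["pixels"][150:250,200:400,::-1]
a=cv2.resize(im,None,fx=3,fy=3,interpolation=2); b=cv2.resize(s,(400,200),interpolation=2)
c=np.zeros((570,780,3),np.uint8); c[:,:375]=a; c[:200,378:778]=b; cv2.imwrite("pics/crop0.png",c)
E
```

```text
top teacup [680.1  75.6] err1.4 n125 ztop 64 handle dir -130 n15 z25-52
[[78, 39, 69], [76, 36, 68], [75, 34, 68], [81, 41, 67], [82, 38, 71], [79, 36, 64], [80, 33, 69], [86, 41, 71], [85, 38, 70], [85, 36, 70], [84, 33, 67], [88, 40, 67], [90, 38, 73], [89, 36, 70], [89, 33, 69], [90, 40, 63], [92, 38, 68], [93, 36, 70], [94, 33, 70], [-90, 34, 58], [-91, 36, 61], [-92, 38, 64], [-90, 41, 57], [95, 41, 64], [96, 38, 69], [95, 35, 64], [96, 33, 64], [-96, 33, 61], [-95, 36, 59], [-94, 39, 58], [-93, 41, 57], [99, 36, 63], [100, 33, 63], [-98, 36, 58], [-97, 39, 55], [-96, 42, 53], [-89, 35, 23], [-92, 36, 31], [-96, 38, 42], [-95, 41, 39], [-96, 43, 43], [-94, 35, 25], [-94, 37, 25], [-94, 40, 25], [-98, 41, 39], [-94, 45, 28], [-100, 34, 29]]
top milk_jug [683.  -78.9] err1.1 n76 ztop 70 handle dir 94 n47 z23-73
top coffee_cup [425.1  79.7] err1.6 n101 ztop 51 handle dir 179 n9 z28-46
top sugar_pot [429.7 -78.5] err2.4 n92 ztop 62 
top led_candle [559.7  -6.9] err5.5 n148 ztop 47 
top big_saucer [558.4 284.9] err9.8 n884 ztop 25 
top small_saucer [ 559.9 -288.4] err11.0 n764 ztop 2
[... 493 characters left out ...]
], [96, 42, 66], [91, 40, 61]]
side milk_jug [685.9 -76.4] err1.2 n127 ztop 67 handle dir 91 n24 z53-71
side coffee_cup [428.7  83.1] err1.5 n115 ztop 48 handle dir 177 n28 z21-43
side sugar_pot [432.8 -75.8] err1.2 n150 ztop 58 
side led_candle [561.8  -6.5] err4.0 n112 ztop 45 
side big_saucer [558.9 287.3] err6.3 n859 ztop 23 
side small_saucer [ 561.  -282.5] err10.0 n270 ztop 22 
side candle_dish [416.9 335.2] err1.8 n351 ztop 30 
side round_tray [ 505.6 -285.7] err4.6 n454 ztop 23 
top ((489.78399658203125, 284.8007507324219), (201.64691162109375, 329.07269287109375), 89.3257827758789)
side ((490.0906982421875, 286.0975646972656), (205.2548828125, 330.3849182128906), 89.09427642822266)
```

View pics/crop0.png

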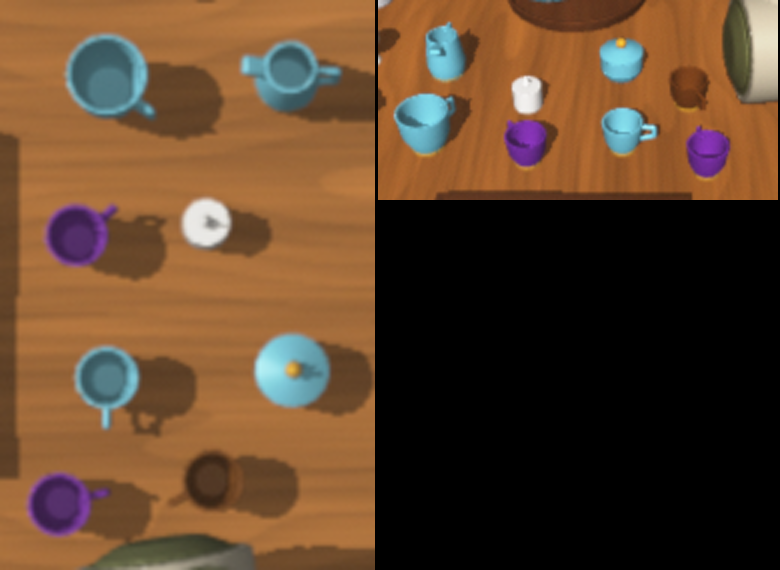

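The crop confirms that the blue cup at top (290,211) is the only blue small cup, with its handle toward -x. Next come the candle, saucers, dish and trays, measured from their mask contours.

```bash
cat > c.py <<'E'
from m import *
def contour(p,mask,z,R,g):
    K=np.array(p["intrinsics"]);T=np.array(p["extrinsics"])
    cs=cv2.findContours(mask.astype(np.uint8),cv2.RETR_EXTERNAL,cv2.CHAIN_APPROX_NONE)[0]
    u=max(cs,key=len)[:,0].astype(float); d=np.c_[(u-K[:2,2])/[K[0,0],K[1,1]],np.ones(len(u))]@T[:3,:3].T
    P=T[:3,3]+d*((z-T[2,3])/d[:,2])[:,None]
    f=lambda q:np.hypot(P[:,0]-q[0],P[:,1]-q[1])-q[2]
    a=circ(P,R,g); b=least_squares(f,[*g,R],loss="soft_l1").x
    return np.round(a[0],1),round(a[1],1),"free",np.round(b,1)
def go(src,names):
    B=dict(led_candle=((560,-5),34,20,33),big_saucer=((560,290),21,66,85),small_saucer=((560,-286),20,54,80),candle_dish=((416,334),28,39,50),round_tray=((510,-290),20,119,150),sugar_pot=((431,-77),37.5,31,50),teacup=((681,77),60,34,45))
    for n in("top","side"):
        p=src[n]; w=cloud(p); hsv=cv2.cvtColor(p["pixels"],cv2.COLOR_RGB2HSV).astype(int); h,s,v=hsv[...,0],hsv[...,1],hsv[...,2]
        blue=(h>85)&(h<110)&(s>60)
        for o in names:
            g,z,R,S=B[o]; near=np.hypot(w[...,0]-g[0],w[...,1]-g[1])<S
            k=near&((w[...,2]>8) if o in("led_candle",) else (w[...,2]>12)&(w[...,2]<60) if o=="round_tray" else (s<75)&(v>40) if o=="candle_dish" else blue)
            if o=="led_candle": k=near&(s<60)&(v>90)
            if k.sum()<20: print(n,o,"few"); continue
            print(n,o,*contour(p,k,z,R,g))
E
python3 - <<'E'
from c import *
go({n:np.load(f"{n}0.npz") for n in("top","side")},["led_candle","big_saucer","small_saucer","candle_dish","round_tray","sugar_pot"])
for n in("top","side"):
    w=cloud(np.load(f"{n}0.npz")); 
    for a,b in((500,150),(620,-20),(500,0)):
        k=np.hypot(w[...,0]-a,w[...,1]-b)<15; print(n,"table z %.1f"%np.median(w[k][:,2]))
E
```

```text
top led_candle [557.3  -5.4] 0.6 free [557.3  -5.4  20. ]
top big_saucer [556.5 283.6] 1.9 free [556.5 283.6  64.1]
top small_saucer [ 552.  -287.7] 2.1 free [ 551.9 -287.6   52. ]
top candle_dish [415.2 332.3] 0.5 free [415.2 332.3  39. ]
top round_tray [ 506.5 -290.1] 1.8 free [ 506.5 -290.2  117. ]
top sugar_pot [430.5 -76. ] 2.3 free [430.5 -76.   28.8]
side led_candle [556.9  14.8] 11.3 free [556.8  14.3  30.8]
side big_saucer [557.7 285.1] 1.5 free [557.6 285.3  64.5]
side small_saucer [ 552.5 -285. ] 2.6 free [ 552.9 -285.4   51.3]
side candle_dish [416.5 336.6] 1.6 free [416.5 337.1  40.1]
side round_tray [ 509.1 -283.9] 1.6 free [ 509.1 -283.9  118.7]
side sugar_pot [432.  -54.8] 7.2 free [431.7 -54.   38.3]
top table z 0.9
top table z 0.3
top table z 0.6
side table z 0.5
side table z 0.4
side table z 0.9
```

```bash
python3 -m creep '[{"dp":[0.02,0.04,0],"yaw":0,"gripper":-1},{"dp":[0.05,0.09,-0.02],"yaw":0,"gripper":-1},{"dp":[0.05,0.09,-0.02],"yaw":0,"gripper":-1},{"dp":[0.06,0.11,-0.02],"yaw":0,"gripper":-1},{"dp":[0.06,0.11,-0.02],"yaw":0,"gripper":-1},{"dp":[0.06,0.11,-0.02],"yaw":0,"gripper":-1},{"dp":[0.06,0.11,-0.02],"yaw":0,"gripper":-1},{"dp":[0.06,0.11,-0.02],"yaw":0,"gripper":-1},{"dp":[0.05,0.09,-0.02],"yaw":0,"gripper":-1},{"dp":[0.021,0.022,-0.02],"yaw":0,"gripper":-1}]'
```

```text
clock: 2.35
tool_pos: [429.4, -78.7, 149.3]
tcp_rot: [0.0, 0.985, 0.173, 0.0]
contact_force: [0.7, 0.0, -0.1]
finger_gap: 0.999
grasp_force: 0.0
```

```bash
python3 -m creep '[{"dp":[0,0,0],"yaw":0,"gripper":-1},{"dp":[0,0,0],"yaw":0,"gripper":-1}]'
```

```text
clock: 2.6
tool_pos: [428.4, -82.1, 149.7]
tcp_rot: [0.0, 0.985, 0.17, 0.0]
contact_force: [-0.1, -0.5, -0.2]
finger_gap: 0.998
grasp_force: 0.0
```

```bash
python3 -m creep '[{"dp":[0.005,0.011,-0.04],"yaw":0,"gripper":-1},{"dp":[0,0,-0.06],"yaw":0,"gripper":-1},{"dp":[0,0,-0.06],"yaw":0,"gripper":-1},{"dp":[0,0,-0.06],"yaw":0,"gripper":-1},{"dp":[0,0,-0.04],"yaw":0,"gripper":-1},{"dp":[0,0,-0.02],"yaw":0,"gripper":-1},{"dp":[0,0,0],"yaw":0,"gripper":-1},{"dp":[0,0,0],"yaw":0,"gripper":1},{"dp":[0,0,0],"yaw":0,"gripper":1},{"dp":[0,0,0],"yaw":0,"gripper":1}]'
python3 -m creep '[{"dp":[0,0,0],"yaw":0,"gripper":1},{"dp":[0,0,0],"yaw":0,"gripper":1},{"dp":[0,0,0],"yaw":0,"gripper":1},{"dp":[0,0,0],"yaw":0,"gripper":1}]'
```

```text
clock: 3.85
tool_pos: [431.3, -75.4, 9.9]
tcp_rot: [0.0, 0.985, 0.171, 0.0]
contact_force: [-0.6, -0.2, -0.2]
finger_gap: 0.681
grasp_force: 0.1
clock: 4.35
tool_pos: [431.3, -75.4, 9.8]
tcp_rot: [0.0, 0.985, 0.171, 0.0]
contact_force: [-0.6, 0.8, 6.5]
finger_gap: 0.669
grasp_force: 30.0
```

```bash
python3 -m creep '[{"dp":[0,0,0.02],"yaw":0,"gripper":1},{"dp":[0,0,0.05],"yaw":0,"gripper":1},{"dp":[0.003,-0.02,0.05],"yaw":0,"gripper":1},{"dp":[0.005,-0.05,0],"yaw":0,"gripper":1},{"dp":[0.006,-0.08,0],"yaw":0,"gripper":1},{"dp":[0.006,-0.08,0],"yaw":0,"gripper":1},{"dp":[0.006,-0.08,0],"yaw":0,"gripper":1},{"dp":[0.004,-0.07,0],"yaw":0,"gripper":1},{"dp":[0.004,-0.043,0],"yaw":0,"gripper":1},{"dp":[0,0,-0.02],"yaw":0,"gripper":1}]'
python3 -m creep '[{"dp":[0,0,-0.03],"yaw":0,"gripper":1},{"dp":[0,0,-0.03],"yaw":0,"gripper":1},{"dp":[0,0,-0.015],"yaw":0,"gripper":1},{"dp":[0,0,-0.006],"yaw":0,"gripper":1},{"dp":[0,0,0],"yaw":0,"gripper":1}]'
```

```text
clock: 5.6
tool_pos: [448.4, -287.7, 59.6]
tcp_rot: [0.001, 0.985, 0.17, 0.0]
contact_force: [-0.5, 1.0, -1.6]
finger_gap: 0.671
grasp_force: 30.0
clock: 6.22
tool_pos: [448.2, -286.8, 19.0]
tcp_rot: [0.0, 0.985, 0.171, 0.0]
contact_force: [0.3, 0.2, -2.7]
finger_gap: 0.667
grasp_force: 30.0
```

```bash
python3 -m creep '[{"dp":[0,0,-0.002],"yaw":0,"gripper":1},{"dp":[0,0,0],"yaw":0,"gripper":-1},{"dp":[0,0,0],"yaw":0,"gripper":-1},{"dp":[0,0,0],"yaw":0,"gripper":-1},{"dp":[0,0,0.04],"yaw":0,"gripper":-1},{"dp":[0,0,0.1],"yaw":0,"gripper":-1},{"dp":[0,0.03,0.06],"yaw":-0.02,"gripper":-1},{"dp":[-0.006,0.07,0.02],"yaw":-0.03,"gripper":-1},{"dp":[-0.006,0.1,0],"yaw":-0.03,"gripper":-1},{"dp":[-0.006,0.1,0],"yaw":-0.03,"gripper":-1}]'
python3 -m creep '[{"dp":[-0.006,0.1,0],"yaw":-0.03,"gripper":-1},{"dp":[-0.006,0.1,0],"yaw":-0.03,"gripper":-1},{"dp":[-0.006,0.1,0],"yaw":-0.011,"gripper":-1},{"dp":[-0.006,0.1,-0.02],"yaw":0,"gripper":-1},{"dp":[0,0.037,-0.04],"yaw":0,"gripper":-1},{"dp":[0,0,0],"yaw":0,"gripper":-1},{"dp":[0,0,0],"yaw":0,"gripper":-1}]'
```

```text
clock: 7.48
tool_pos: [438.9, -135.6, 128.2]
tcp_rot: [0.0, 0.998, 0.055, 0.0]
contact_force: [-0.2, 0.3, -0.3]
finger_gap: 1.001
grasp_force: 0.0
clock: 8.35
tool_pos: [427.6, 80.9, 98.5]
tcp_rot: [0.0, 1.0, -0.018, 0.0]
contact_force: [-0.5, -0.4, -0.6]
finger_gap: 0.999
grasp_force: 0.0
```

```bash
python3 -m creep '[{"dp":[0,0,-0.05],"yaw":0,"gripper":-1},{"dp":[0,0,-0.06],"yaw":0,"gripper":-1},{"dp":[0,0,-0.04],"yaw":0,"gripper":-1},{"dp":[0,0,-0.023],"yaw":0,"gripper":-1},{"dp":[0,0,0],"yaw":0,"gripper":-1},{"dp":[0,0,0],"yaw":0,"gripper":1},{"dp":[0,0,0],"yaw":0,"gripper":1},{"dp":[0,0,0],"yaw":0,"gripper":1},{"dp":[0,0,0],"yaw":0,"gripper":1},{"dp":[0,0,0],"yaw":0,"gripper":1}]'
python3 -m creep '[{"dp":[0,0,0],"yaw":0,"gripper":1},{"dp":[0,0,0],"yaw":0,"gripper":1},{"dp":[0,0,0],"yaw":0,"gripper":1}]'
```

```text
clock: 9.6
tool_pos: [427.2, 81.6, 11.6]
tcp_rot: [-0.0, 1.0, -0.018, 0.0]
contact_force: [0.5, 0.3, 2.7]
finger_gap: 0.54
grasp_force: 29.6
clock: 9.98
tool_pos: [427.2, 81.7, 11.6]
tcp_rot: [-0.0, 1.0, -0.018, 0.0]
contact_force: [-1.7, 0.8, 6.1]
finger_gap: 0.539
grasp_force: 29.5
```

```bash
python3 -m creep '[{"dp":[0,0,0.02],"yaw":0,"gripper":1},{"dp":[0,0,0.05],"yaw":0,"gripper":1},{"dp":[0,0,0.06],"yaw":0,"gripper":1},{"dp":[0.01,-0.03,0],"yaw":0,"gripper":1},{"dp":[0.02,-0.06,0],"yaw":0,"gripper":1},{"dp":[0.03,-0.09,0],"yaw":0,"gripper":1},{"dp":[0.03,-0.09,0],"yaw":0,"gripper":1},{"dp":[0.03,-0.09,0],"yaw":0,"gripper":1},{"dp":[0.03,-0.09,0],"yaw":0,"gripper":1},{"dp":[0.03,-0.09,0],"yaw":0,"gripper":1}]'
python3 -m creep '[{"dp":[0.03,-0.09,0],"yaw":0,"gripper":1},{"dp":[0.02,-0.06,0],"yaw":0,"gripper":1},{"dp":[0.02,-0.046,0],"yaw":0,"gripper":1},{"dp":[0,0,0],"yaw":0,"gripper":1},{"dp":[0,0,-0.02],"yaw":0,"gripper":1},{"dp":[0,0,-0.04],"yaw":0,"gripper":1},{"dp":[0,0,-0.025],"yaw":0,"gripper":1},{"dp":[0,0,-0.01],"yaw":0,"gripper":1},{"dp":[0,0,0],"yaw":0,"gripper":1}]'
```

```text
clock: 11.22
tool_pos: [516.9, -190.7, 75.2]
tcp_rot: [-0.0, 1.0, -0.018, -0.001]
contact_force: [-0.3, 0.4, -0.6]
finger_gap: 0.544
grasp_force: 29.7
clock: 12.35
tool_pos: [552.1, -286.2, 28.9]
tcp_rot: [-0.0, 1.0, -0.018, -0.0]
contact_force: [0.9, -0.3, -0.5]
finger_gap: 0.537
grasp_force: 29.7
```

```bash
python3 -m creep '[{"dp":[0,0,-0.004],"yaw":0,"gripper":1},{"dp":[0,0,-0.002],"yaw":0,"gripper":1},{"dp":[0,0,0],"yaw":0,"gripper":1}]'
python3 - <<'E'
from h import *
a=[]
for n in("top","side"):
    p=read_camera(n); save(p,"pics/x.png"); 
    b=(380,110,500,240) if n=="top" else (230,80,400,220)
    a.append(cv2.resize(p["pixels"][b[1]:b[3],b[0]:b[2],::-1],(390,400),interpolation=2))
cv2.imwrite("pics/coffee1.png",np.hstack(a))
E
```

```text
clock: 12.72
tool_pos: [552.2, -286.4, 26.1]
tcp_rot: [0.0, 1.0, -0.018, 0.0]
contact_force: [-0.6, 0.6, -0.7]
finger_gap: 0.546
grasp_force: 29.7
```

View pics/coffee1.png

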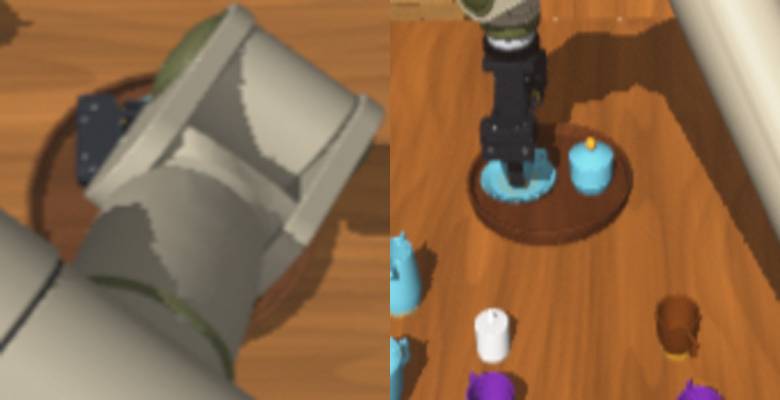

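```bash
python3 -m creep '[{"dp":[0,0,-0.001],"yaw":0,"gripper":1},{"dp":[0,0,0],"yaw":0,"gripper":-1},{"dp":[0,0,0],"yaw":0,"gripper":-1},{"dp":[0,0,0],"yaw":0,"gripper":-1},{"dp":[0,0,0.04],"yaw":0,"gripper":-1},{"dp":[0,0,0.1],"yaw":0,"gripper":-1},{"dp":[0,0.03,0.06],"yaw":0,"gripper":-1},{"dp":[0,0.07,0],"yaw":0,"gripper":-1},{"dp":[0.003,0.1,0],"yaw":0,"gripper":-1},{"dp":[0.003,0.1,0],"yaw":0,"gripper":-1}]'
python3 -m creep '[{"dp":[0.003,0.1,0],"yaw":0,"gripper":-1},{"dp":[0.003,0.1,0],"yaw":0,"gripper":-1},{"dp":[0,0.063,-0.04],"yaw":0,"gripper":-1},{"dp":[0,0,-0.04],"yaw":0,"gripper":-1},{"dp":[0,0,0],"yaw":0,"gripper":-1},{"dp":[0,0,0],"yaw":0,"gripper":-1}]'
```

```text
clock: 14.08
tool_pos: [555.0, -135.1, 125.6]
tcp_rot: [0.0, 1.0, -0.018, 0.0]
contact_force: [-0.4, -0.3, -1.0]
finger_gap: 0.997
grasp_force: 0.0
clock: 14.82
tool_pos: [558.5, -5.3, 86.2]
tcp_rot: [0.0, 1.0, -0.018, 0.001]
contact_force: [-0.9, -0.3, -0.1]
finger_gap: 0.998
grasp_force: 0.0
```

```bash
python3 - <<'E'
from c import *
O["coffee_cup"]=((552,-286),(54,66),25.5,50); O["sugar_pot"]=((448,-287),(28,49),30.5,50)
src={n:read_camera(n) for n in("top","side")}
meas(["coffee_cup","sugar_pot"],src)
save(src["top"],"pics/t2.png",(380,110,500,240),3)
E
python3 -m creep '[{"dp":[0,0.001,-0.05],"yaw":0,"gripper":-1},{"dp":[0,0,-0.05],"yaw":0,"gripper":-1},{"dp":[0,0,-0.039],"yaw":0,"gripper":-1},{"dp":[0,0,0],"yaw":0,"gripper":-1},{"dp":[0,0,0],"yaw":0,"gripper":1},{"dp":[0,0,0],"yaw":0,"gripper":1},{"dp":[0,0,0],"yaw":0,"gripper":1},{"dp":[0,0,0],"yaw":0,"gripper":1},{"dp":[0,0,0],"yaw":0,"gripper":1},{"dp":[0,0,0],"yaw":0,"gripper":1}]'
python3 -m creep '[{"dp":[0,0,0],"yaw":0,"gripper":1},{"dp":[0,0,0],"yaw":0,"gripper":1},{"dp":[0,0,0],"yaw":0,"gripper":1}]'
```

```text
top coffee_cup [ 549.6 -287.4] err1.5 n117 ztop 65 handle dir 161 n282 z15-58
top sugar_pot [ 446.6 -288.7] err1.5 n113 ztop 69 
side coffee_cup [ 554.3 -284.1] err1.4 n28 ztop 62 handle dir 176 n62 z15-56
side sugar_pot [ 449.8 -287.8] err1.3 n120 ztop 68 
clock: 16.18
tool_pos: [558.2, -4.4, 16.1]
tcp_rot: [0.0, 1.0, -0.018, 0.0]
contact_force: [0.3, 1.1, 2.2]
finger_gap: 0.447
grasp_force: 30.0
clock: 16.55
tool_pos: [558.2, -4.4, 16.1]
tcp_rot: [0.0, 1.0, -0.018, 0.0]
contact_force: [-1.3, -0.9, 2.3]
finger_gap: 0.447
grasp_force: 30.0
```

View pics/t2.png

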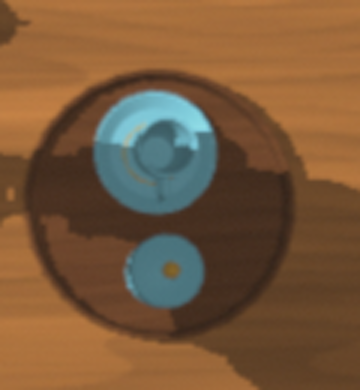

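The coffee cup sits concentric in its saucer (crop: cup (160,150), saucer (156,152)), and the pot stands clear at (167,270). The candle is gripped.

```bash
python3 -m creep '[{"dp":[0,0,0.02],"yaw":0,"gripper":1},{"dp":[0,0,0.05],"yaw":0,"gripper":1},{"dp":[0,0,0.06],"yaw":0,"gripper":1},{"dp":[-0.015,0.027,0.02],"yaw":0,"gripper":1},{"dp":[-0.03,0.07,0],"yaw":0,"gripper":1},{"dp":[-0.04,0.09,0],"yaw":0,"gripper":1},{"dp":[-0.04,0.1,0],"yaw":0,"gripper":1},{"dp":[-0.04,0.1,0],"yaw":0,"gripper":1},{"dp":[-0.04,0.1,0],"yaw":0,"gripper":1},{"dp":[-0.04,0.09,0],"yaw":0,"gripper":1}]'
python3 -m creep '[{"dp":[-0.02,0.06,0],"yaw":0,"gripper":1},{"dp":[-0.02,0.04,0],"yaw":0,"gripper":1},{"dp":[0,0,0],"yaw":0,"gripper":1},{"dp":[0,0,-0.03],"yaw":0,"gripper":1},{"dp":[0,0,-0.04],"yaw":0,"gripper":1},{"dp":[0,0,-0.03],"yaw":0,"gripper":1},{"dp":[0,0,-0.012],"yaw":0,"gripper":1},{"dp":[0,0,0],"yaw":0,"gripper":1},{"dp":[0,0,0],"yaw":0,"gripper":1}]'
python3 - <<'E'
from h import *
a=[]
for n in("top","side"):
    p=read_camera(n)
    b=(130,150,260,280) if n=="top" else (250,220,400,370)
    a.append(cv2.resize(p["pixels"][b[1]:b[3],b[0]:b[2],::-1],(390,390),interpolation=2))
cv2.imwrite("pics/candle1.png",np.hstack(a))
E
```

```text
clock: 17.8
tool_pos: [433.6, 286.1, 90.5]
tcp_rot: [0.0, 1.0, -0.017, -0.001]
contact_force: [1.1, 0.8, 0.6]
finger_gap: 0.443
grasp_force: 30.0
clock: 18.92
tool_pos: [416.0, 334.2, 35.4]
tcp_rot: [-0.0, 1.0, -0.018, 0.0]
contact_force: [0.2, 0.2, 0.2]
finger_gap: 0.446
grasp_force: 30.0
```

View pics/candle1.png

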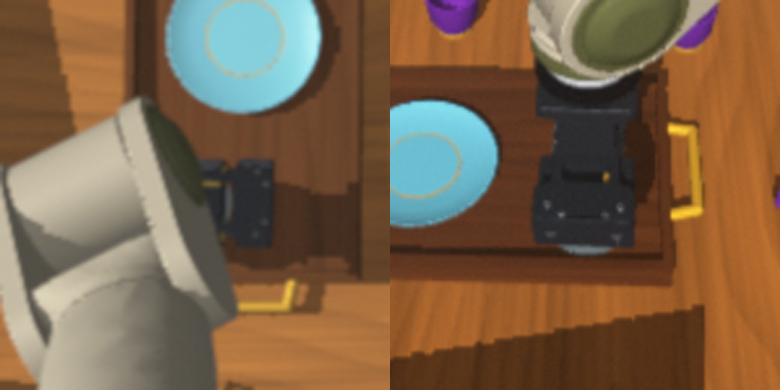

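```bash
python3 -m creep '[{"dp":[0,0,-0.005],"yaw":0,"gripper":1},{"dp":[0,0,-0.001],"yaw":0,"gripper":1},{"dp":[0,0,0],"yaw":0,"gripper":-1},{"dp":[0,0,0],"yaw":0,"gripper":-1},{"dp":[0,0,0],"yaw":0,"gripper":-1},{"dp":[0,0,0.04],"yaw":0,"gripper":-1},{"dp":[0,0,0.1],"yaw":0,"gripper":-1},{"dp":[0.03,-0.03,0.06],"yaw":0.04,"gripper":-1},{"dp":[0.06,-0.06,0],"yaw":0.06,"gripper":-1},{"dp":[0.06,-0.06,0],"yaw":0.06,"gripper":-1}]'
python3 -m creep '[{"dp":[0.06,-0.06,0],"yaw":0.06,"gripper":-1},{"dp":[0.06,-0.06,0],"yaw":0.06,"gripper":-1},{"dp":[0.06,-0.06,0],"yaw":0.06,"gripper":-1},{"dp":[0.06,-0.06,0],"yaw":0.05,"gripper":-1},{"dp":[0.06,-0.06,0],"yaw":0.048,"gripper":-1},{"dp":[0.06,-0.05,0],"yaw":0,"gripper":-1},{"dp":[0.02,-0.014,0],"yaw":0,"gripper":-1},{"dp":[0,0,0],"yaw":0,"gripper":-1},{"dp":[0,0,0],"yaw":0,"gripper":-1}]'
```

```text
clock: 20.27
tool_pos: [491.4, 258.4, 132.5]
tcp_rot: [-0.0, 0.988, 0.152, 0.001]
contact_force: [0.4, 0.0, -0.5]
finger_gap: 0.997
grasp_force: 0.0
clock: 21.4
tool_pos: [679.8, 78.3, 132.1]
tcp_rot: [-0.0, 0.904, 0.427, -0.0]
contact_force: [-0.4, 0.1, 0.1]
finger_gap: 1.0
grasp_force: 0.0
```

```bash
python3 - <<'E'
from c import *
src={n:read_camera(n) for n in("top","side")}
a=[]
for n in src:
    b=(150,180,230,260) if n=="top" else (280,250,380,350)
    a.append(cv2.resize(src[n]["pixels"][b[1]:b[3],b[0]:b[2],::-1],(390,390),interpolation=2))
cv2.imwrite("pics/candle2.png",np.hstack(a))
E
python3 -m creep '[{"dp":[0.003,-0.002,-0.05],"yaw":0,"gripper":-1},{"dp":[0,0,-0.06],"yaw":0,"gripper":-1},{"dp":[0,0,-0.06],"yaw":0,"gripper":-1},{"dp":[0,0,-0.04],"yaw":0,"gripper":-1},{"dp":[0,0,-0.012],"yaw":0,"gripper":-1},{"dp":[0,0,0],"yaw":0,"gripper":-1},{"dp":[0,0,0],"yaw":0,"gripper":1},{"dp":[0,0,0],"yaw":0,"gripper":1},{"dp":[0,0,0],"yaw":0,"gripper":1},{"dp":[0,0,0],"yaw":0,"gripper":1}]'
python3 -m creep '[{"dp":[0,0,0],"yaw":0,"gripper":1},{"dp":[0,0,0],"yaw":0,"gripper":1},{"dp":[0,0,0],"yaw":0,"gripper":1}]'
```

```text
clock: 22.75
tool_pos: [682.4, 76.1, 21.6]
tcp_rot: [0.0, 0.904, 0.427, 0.0]
contact_force: [-0.2, -0.6, 3.4]
finger_gap: 0.713
grasp_force: 29.9
clock: 23.12
tool_pos: [682.5, 76.1, 21.6]
tcp_rot: [0.0, 0.904, 0.427, 0.0]
contact_force: [0.4, -1.0, 6.5]
finger_gap: 0.715
grasp_force: 30.0
```

View pics/candle2.png

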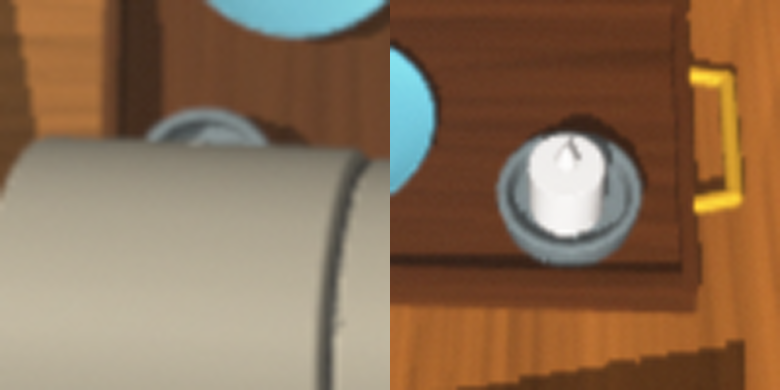

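Candle stands upright and centred in its dish (side crop (567,185)). The teacup is gripped.

```bash
python3 -m creep '[{"dp":[0,0,0.02],"yaw":0,"gripper":1},{"dp":[0,0,0.05],"yaw":0,"gripper":1},{"dp":[0,0,0.06],"yaw":0,"gripper":1},{"dp":[-0.02,0.03,0],"yaw":0,"gripper":1},{"dp":[-0.04,0.06,0],"yaw":0,"gripper":1},{"dp":[-0.05,0.08,0],"yaw":0,"gripper":1},{"dp":[-0.05,0.09,0],"yaw":0,"gripper":1},{"dp":[-0.05,0.08,0],"yaw":0,"gripper":1},{"dp":[-0.03,0.05,0],"yaw":0,"gripper":1},{"dp":[-0.01,0.027,0],"yaw":0,"gripper":1}]'
python3 -m creep '[{"dp":[0,0,0],"yaw":0,"gripper":1},{"dp":[0,0,-0.03],"yaw":0,"gripper":1},{"dp":[0,0,-0.04],"yaw":0,"gripper":1},{"dp":[0,0,-0.02],"yaw":0,"gripper":1},{"dp":[0,0,-0.008],"yaw":0,"gripper":1},{"dp":[0,0,0],"yaw":0,"gripper":1},{"dp":[0,0,0],"yaw":0,"gripper":1}]'
```

```text
clock: 24.38
tool_pos: [554.9, 286.3, 84.7]
tcp_rot: [-0.0, 0.904, 0.428, -0.001]
contact_force: [0.2, -0.2, -2.7]
finger_gap: 0.719
grasp_force: 29.5
clock: 25.25
tool_pos: [557.5, 284.6, 37.6]
tcp_rot: [0.0, 0.904, 0.427, 0.001]
contact_force: [0.3, -0.3, -0.6]
finger_gap: 0.721
grasp_force: 29.5
```

```bash
python3 -m creep '[{"dp":[0,0,-0.003],"yaw":0,"gripper":1},{"dp":[0,0,-0.001],"yaw":0,"gripper":1},{"dp":[0,0,0],"yaw":0,"gripper":-1},{"dp":[0,0,0],"yaw":0,"gripper":-1},{"dp":[0,0,0],"yaw":0,"gripper":-1},{"dp":[0,0,0.04],"yaw":0,"gripper":-1},{"dp":[0,0,0.1],"yaw":0,"gripper":-1},{"dp":[0.01,-0.03,0.06],"yaw":0.03,"gripper":-1},{"dp":[0.03,-0.08,0],"yaw":0.05,"gripper":-1},{"dp":[0.03,-0.09,0],"yaw":0.05,"gripper":-1}]'
python3 -m creep '[{"dp":[0.03,-0.09,0],"yaw":0.05,"gripper":-1},{"dp":[0.03,-0.09,0],"yaw":0.05,"gripper":-1},{"dp":[0.03,-0.09,0],"yaw":0.05,"gripper":-1},{"dp":[0.03,-0.09,0],"yaw":0.057,"gripper":-1},{"dp":[0.03,-0.09,0],"yaw":0,"gripper":-1},{"dp":[0.034,-0.075,0],"yaw":0,"gripper":-1},{"dp":[0,0,0],"yaw":0,"gripper":-1},{"dp":[0,0,0],"yaw":0,"gripper":-1}]'
python3 - <<'E'
from c import *
src={n:read_camera(n) for n in("top","side")}
O["teacup"]=((557,285),(68,80),33,60); meas(["teacup"],src)
a=[]
for n in src:
    b=(140,110,270,260) if n=="top" else (200,190,350,340)
    a.append(cv2.resize(src[n]["pixels"][b[1]:b[3],b[0]:b[2],::-1],(390,390),interpolation=2))
cv2.imwrite("pics/tea1.png",np.hstack(a))
E
```

```text
clock: 26.5
tool_pos: [592.4, 184.0, 135.4]
tcp_rot: [0.0, 0.837, 0.548, 0.0]
contact_force: [-0.1, -0.4, -0.8]
finger_gap: 0.997
grasp_force: 0.0
clock: 27.5
tool_pos: [683.8, -77.2, 134.8]
tcp_rot: [-0.0, 0.701, 0.713, -0.0]
contact_force: [-1.2, 1.1, 0.1]
finger_gap: 1.001
grasp_force: 0.0
top teacup [555.  284.1] err1.5 n144 ztop 78 handle dir -152 n336 z15-70
side teacup [557.6 287.8] err1.3 n231 ztop 76 handle dir 137 n350 z15-68
```

View pics/tea1.png

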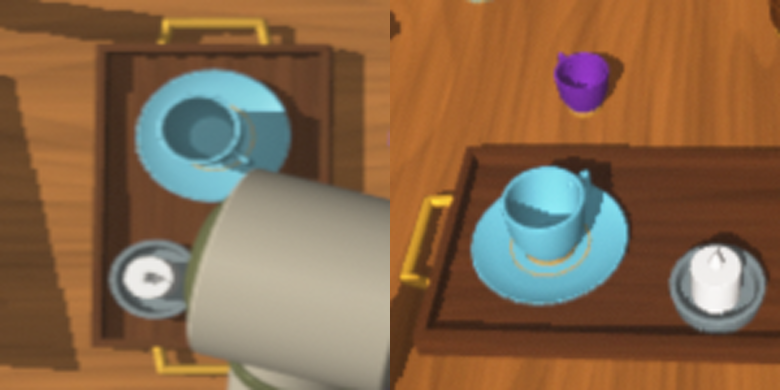

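Teacup stands in the well (rim centre about (556,286), saucer (557,285)). Now the jug.

```bash
python3 -m creep '[{"dp":[0.001,-0.001,-0.05],"yaw":0,"gripper":-1},{"dp":[0,0,-0.06],"yaw":0,"gripper":-1},{"dp":[0,0,-0.06],"yaw":0,"gripper":-1},{"dp":[0,0,-0.04],"yaw":0,"gripper":-1},{"dp":[0,0,-0.021],"yaw":0,"gripper":-1},{"dp":[0,0,0],"yaw":0,"gripper":-1},{"dp":[0,0,0],"yaw":0,"gripper":1},{"dp":[0,0,0],"yaw":0,"gripper":1},{"dp":[0,0,0],"yaw":0,"gripper":1},{"dp":[0,0,0],"yaw":0,"gripper":1}]'
python3 -m creep '[{"dp":[0,0,0],"yaw":0,"gripper":1},{"dp":[0,0,0],"yaw":0,"gripper":1},{"dp":[0,0,0],"yaw":0,"gripper":1}]'
```

```text
clock: 28.85
tool_pos: [685.0, -78.5, 19.9]
tcp_rot: [0.0, 0.701, 0.713, 0.0]
contact_force: [1.5, 0.3, 2.4]
finger_gap: 0.603
grasp_force: 30.4
clock: 29.22
tool_pos: [684.9, -78.5, 19.9]
tcp_rot: [0.0, 0.701, 0.713, 0.0]
contact_force: [-0.9, -0.9, 4.5]
finger_gap: 0.608
grasp_force: 30.4
```

```bash
python3 -m creep '[{"dp":[0,0,0.02],"yaw":0,"gripper":1},{"dp":[0,0,0.05],"yaw":0,"gripper":1},{"dp":[0,0,0.06],"yaw":0,"gripper":1},{"dp":[-0.02,0.02,0.02],"yaw":0,"gripper":1},{"dp":[-0.04,0.05,0],"yaw":0,"gripper":1},{"dp":[-0.06,0.07,0],"yaw":0,"gripper":1},{"dp":[-0.07,0.08,0],"yaw":0,"gripper":1},{"dp":[-0.07,0.08,0],"yaw":0,"gripper":1},{"dp":[-0.07,0.08,0],"yaw":0,"gripper":1},{"dp":[-0.07,0.08,0],"yaw":0,"gripper":1}]'
python3 -m creep '[{"dp":[-0.06,0.08,0],"yaw":0,"gripper":1},{"dp":[-0.05,0.06,0],"yaw":0,"gripper":1},{"dp":[-0.028,0.037,0],"yaw":0,"gripper":1},{"dp":[0,0,0],"yaw":0,"gripper":1},{"dp":[0,0,-0.03],"yaw":0,"gripper":1},{"dp":[0,0,-0.05],"yaw":0,"gripper":1},{"dp":[0,0,-0.03],"yaw":0,"gripper":1},{"dp":[0,0,-0.018],"yaw":0,"gripper":1},{"dp":[0,0,0],"yaw":0,"gripper":1},{"dp":[0,0,0],"yaw":0,"gripper":1}]'
```

```text
clock: 30.48
tool_pos: [481.8, 153.0, 93.8]
tcp_rot: [-0.001, 0.701, 0.713, -0.001]
contact_force: [1.4, 0.6, -1.6]
finger_gap: 0.608
grasp_force: 30.4
clock: 31.72
tool_pos: [415.9, 240.0, 30.9]
tcp_rot: [0.0, 0.701, 0.713, 0.0]
contact_force: [-0.2, 0.7, -1.8]
finger_gap: 0.606
grasp_force: 30.4
```

Lower the last bit, release, and retreat up and sideways for a final look.

```bash
python3 -m creep '[{"dp":[0,0,-0.004],"yaw":0,"gripper":1},{"dp":[0,0,-0.002],"yaw":0,"gripper":1},{"dp":[0,0,0],"yaw":0,"gripper":-1},{"dp":[0,0,0],"yaw":0,"gripper":-1},{"dp":[0,0,0],"yaw":0,"gripper":-1},{"dp":[0,0,0.04],"yaw":0,"gripper":-1},{"dp":[0,0,0.1],"yaw":0,"gripper":-1},{"dp":[0,0,0.1],"yaw":0,"gripper":-1},{"dp":[0,-0.06,0.06],"yaw":0,"gripper":-1},{"dp":[0,-0.1,0],"yaw":0,"gripper":-1}]'
python3 -m creep '[{"dp":[0,-0.1,0],"yaw":0,"gripper":-1},{"dp":[0,-0.1,0],"yaw":0,"gripper":-1},{"dp":[0,-0.1,0],"yaw":0,"gripper":-1},{"dp":[0,-0.06,0],"yaw":0,"gripper":-1},{"dp":[0,0,0],"yaw":0,"gripper":-1},{"dp":[0,0,0],"yaw":0,"gripper":-1}]'
python3 - <<'E'
from c import *
src={n:read_camera(n) for n in("top","side")}
O["teacup"]=((557,285),(68,80),33,60);O["coffee_cup"]=((552,-286),(55,66),25.5,50); O["sugar_pot"]=((448,-287),(28,49),30.5,50);O["led_candle"]=((416,334),(46,54),20,30)
meas(["teacup","coffee_cup","sugar_pot","led_candle","candle_dish"],src)
c=np.zeros((520,780,3),np.uint8)
for i,(n,b) in enumerate([("top",(150,110,280,260)),("side",(200,190,380,350)),("top",(380,120,500,240)),("side",(240,90,360,210))]):
    y,x=divmod(i,2); c[y*260:y*260+260,x*390:x*390+390]=cv2.resize(src[n]["pixels"][b[1]:b[3],b[0]:b[2],::-1],(390,260),interpolation=2)
cv2.imwrite("pics/fin.png",c)
E
```

```text
clock: 32.98
tool_pos: [416.5, 160.0, 179.6]
tcp_rot: [0.002, 0.7, 0.714, 0.002]
contact_force: [1.1, -0.0, -0.6]
finger_gap: 0.998
grasp_force: 0.0
clock: 33.72
tool_pos: [415.5, -19.2, 177.4]
tcp_rot: [-0.0, 0.701, 0.713, 0.0]
contact_force: [0.1, -0.1, -0.6]
finger_gap: 1.003
grasp_force: 0.0
top teacup [555.1 284. ] err1.5 n146 ztop 78 handle dir -138 n357 z15-68
top coffee_cup [ 550.1 -287.5] err1.7 n108 ztop 64 handle dir 156 n303 z15-57
top sugar_pot [ 447.4 -288.9] err1.8 n118 ztop 70 
top led_candle [417.2 334.7] err5.1 n162 ztop 62 
top candle_dish [414.4 332.4] err2.4 n244 ztop 59 
side teacup [557.6 287.9] err1.3 n230 ztop 75 handle dir 133 n349 z15-66
side coffee_cup [ 553.2 -284.8] err2.0 n66 ztop 62 handle dir 172 n100 z15-56
side sugar_pot [ 449.8 -287.3] err1.6 n101 ztop 68 
side led_candle [417.8 331.9] err4.6 n243 ztop 61 
side candle_dish [417.  334.2] err1.9 n368 ztop 59
```

View pics/fin.png

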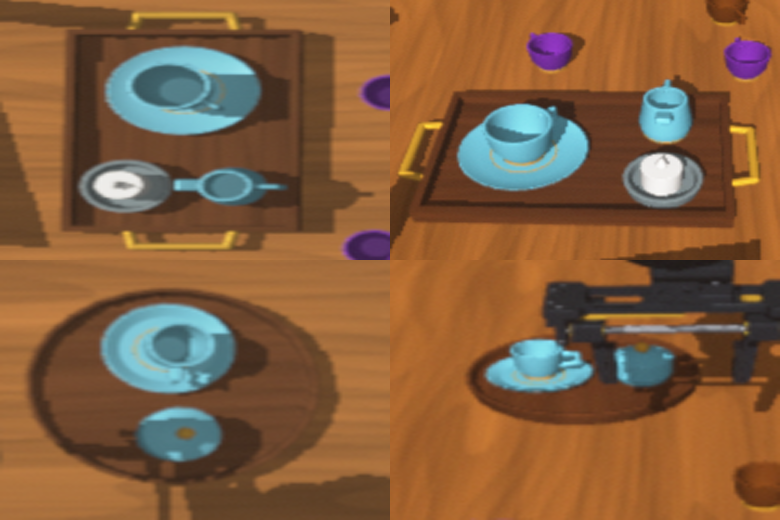

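All five stand upright and centred. The jug is on the bare floor at (228,185) in the crop, clear of the dish.

```bash
python3 -c "
from bench import finish_job; print(finish_job())"
```

```text
the job is handed in; nothing more can be done
None
```

I handed the job in at about 34 s of the 122 s allowed. In the last pictures all five things stood upright and released in their places on the two trays; `finish_job()` returned no verdict.

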